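# Sort the tins into the pantry rack and drop the rail

### The arm

A 6-joint arm with a two-finger parallel gripper is mounted at the origin on the work surface. World frame = base frame: x ahead of the robot, y to its left, z up, the work surface at z = 0. Lengths are in m, angles in rad, forces in N, time in s.
With the tool pointing down it reaches from about 0.275 to 0.85 m from the base axis. Payload 19 kg.
Tool frame: the origin (TCP) lies between the finger pads; the fingertips stand 25 mm ahead of it and the grasp point (between the pads) lies 6 mm ahead of it; z points along the fingers, y is the line along which they close (so a half turn about z gives the same grasp; the last joint's range is limited). The gripper opens to 85 mm and grips with 20 to 120 N. Pads are 22 mm wide; open, the fingers measure 114 mm over their backs; the gripper's body (76 mm by 85 mm) begins 54 mm behind the grasp point. The pads swing forward as they close: fully open they stand 13 mm farther back than shut.
Start: joints at [1.205, 0.15, 1.437, -0, 1.554, -0.134], TCP at [0.132, 0.56, 0.256] pointing down, gripper open.
Joint ranges: [-2.8, 2.8], [-0.68, 2.1], [0.12, 2.68], [-1.39, 4.53], [0.16, 2.79], [-2.81, 2.81]. Speed limits (rad/s): [1.89, 1.89, 2.22, 3.01, 3.01, 3.01].

### API

Orientations are given as a unit quaternion [w, x, y, z].
In Python, from workcell import sense, get_image, camera_info, close_job gives the robot as it stands.
- The arm moves only by the shell command python3 -m creep 'ROWS' [FORCE]. ROWS is JSON, a list of rows, each an object with "rot": the turn, a rotation vector about the tool's x, y, z in rad, a list of three; "dp": the shift along the tool's x, y, z in m, a list of three; "grip": the closure, from -1 (fully open) to 1 (shut). A call has 1 to 12 rows; each row is the pose to reach, as a shift and turn from the pose commanded when the call began, along the tool's axes at that moment; what a row does not reach only later rows make up. A row lasts 1/8 s, in which the tool goes at most 62.5 mm and 10.7 degrees, less where a joint would pass 70% of its speed; a pose out of reach is approached as far as the arm can. A call with a gripper value outside its range is refused whole. The fingers move at their own pace and stop on an object; FORCE is the grip in N (left out, the last holds). Time passes only in rows, so rows that repeat a pose let the fingers close. It gives the time, the measured TCP pose, the force, the opening and the grip force at its end, in the units of the state.
- sense(): the state, without advancing time (a new reading comes with each control period).
- get_image(name): name is "scene" or "top" or "wrist"; returns (picture, depth): 400x640x3 uint8, red, green, blue; 400x640 float32, m along the optical axis (not along the pixel's ray), 0 where there is no reading.
- camera_info(name): a dict with "mtx" (3x3 intrinsics, pixels), "eye" and "rotation" of the camera in the world. Camera axes: x right, y down, z forward; pixel columns grow to the right and rows downward; lengths in m; the calibration is good to about 2 mm. A picture is of the moment at which its call begins: read the wrist's pose just before it. camera_info takes no time and is no camera call; for the wrist camera it gives the pose at the moment of the call.
- close_job(): hands the job in; it is judged then, once.
The state is a dict: "t": time; "joint_positions": joint angles; "joint_velocities": joint speeds; "joint_torque": joint torques, N m; "position": TCP position; "eef_rot": TCP orientation; "wrist_force": force on the tool from outside, world axes, zero at the start; "moment": the same for the moment, N m; "opening": opening from 0.0 (shut) to 1.0 (fully open); "grasp_force": force on a finger pad.
Only numpy, scipy, OpenCV 4.12 (cv2) and the standard library are available. Lean on these libraries where they do the work, as an engineer would, in place of code of your own. Each camera call takes 0.05 s, during which the arm holds its last target. There are 200 camera calls.

### The job

Sort the two loose tins into the white tin rack, each upright on the counter in the run where the tin of its own shape already stands (tall with tall, flat with flat), all the way in behind the front edge. Have the rack's hinged rail swung down so that it rests in its catch across the front of both runs. Do not knock over or shift the other jars and crockery on the counter; the tins already in the rack may slide but must stay in their runs.

Things in the scene. Friction and masses are not known exactly. Their poses are not given: they have to be found in the camera images.
- rack: white tin rack, fixed; two runs side by side, each 110 wide, 210 long inside, no floor (tins slide on the counter), open to the front (-x, towards the robot), split by one divider; walls 8 thick, 30 high. Origin: front end of the divider (y = 0) at counter level; x points into the runs, y left, z up. Walls start at x = 0, back wall's inner face x = 210, outer walls centred at y = +-118
- run_left (a point): middle of the left run's open front at counter level (rack x = 0, y = +59)
- run_right (a point): middle of the right run's open front at counter level (rack x = 0, y = -59)
- rail (a joint): rail angle, rad. Steel rod, dia 8, hinged at the rack's left front corner about a level axis along rack x, swinging in the rack's y-z plane. 0 = down in its catch, level across both runs, 28 above the counter; 1.57 upright; 2.15 fully open, leaning out to the left on its stop, where it starts. 120 g, lightly damped: pushed inward below 1.4 and let go, it sinks into the catch in about 2 s
- rail_hinge (a point): the rail's hinge axis, at x = -8, y = 135, z = 28 in the rack's frame, on a dark post 34 high
- rail_catch (a point): dark U-shaped catch, 39 high, 24 by 18 in plan, at the right front corner of the rack; this point is where the rail's axis rests, rack x = -8, y = -135, z = 28
- rail_end (a point): centre of the black ball at the free end of the rail, 285 from the hinge; ball dia 18
- tall_tin: loose tall round tin, steel with a paper band, dia 68, 88 tall, about 320 g; standing on the counter in front of the rack, left or right; origin under its centre, z up
- flat_tin: loose flat round tin, steel with a paper band, dia 84, 36 tall, about 220 g; standing on the counter in front of the rack, on the other side; origin under its centre, z up
- stored_tall: a tall tin like tall_tin, already standing at the back of one run (either one); origin under its centre
- stored_flat: a flat tin like flat_tin, already standing at the back of the other run; origin under its centre
- spice_jar: bystander: small round spice jar, dia 44, 75 tall, black cap, on the robot's side of the rack, between the two loose tins and nearer the robot; origin under its centre
- mug: bystander: white mug, dia 80, 90 tall, far out on the right; origin under its centre
- preserve_jar: bystander: jar, dia 80, 120 tall, steel cap, to the right of the rack; origin under its centre
- oil_bottle: bystander: green bottle, dia 60, 200 tall, left of the rack; origin under its centre
- jar_lid: bystander: flat brass lid, dia 72, 12 thick, lying out on the right, near the robot; origin under its centre
- bowl: bystander: blue bowl, dia 130, 55 tall, far out on the left; origin under its centre

How it is judged:
By the outcome, as a careful person would: the job done as asked, in the order asked, and still so for the second after the job is handed in, with the robot touching nothing.
It also fails if it takes over 72 s, if anything falls off the work surface, if the arm or the gripper's body presses on something with over 40 N, if the wrist force passes 120 N, or if a joint passes its speed limit or range.

## Working session

There is one attempt and no reset: what is moved stays moved. The work goes in short steps, Python scripts to look and compute and a shell command to move; the robot and the scene stay as the last step left them, time stands still between calls to the robot, and variables do not carry over. Pictures are saved under pics/ and viewed, at most 12 in all, crops included, and the job is handed in when it is done.

```bash
mkdir -p pics; ls; python3 - <<'E'
from workcell import *
import cv2,numpy as np
print(sense())
for n in("top","scene"):
    p,d=get_image(n); cv2.imwrite(f"pics/{n}0.png",p[:,:,::-1]); np.save(f"pics/{n}0.npy",d)
    print(n,camera_info(n))
E
```

```text
pics
{'t': 0.0, 'joint_positions': array([ 1.20498337e+00,  1.51009119e-01,  1.43801817e+00,  2.80847248e-06,
        1.55381519e+00, -1.33997986e-01]), 'joint_velocities': array([ 0.00175021, -0.00109572, -0.00033577,  0.00048769,  0.00127905,
       -0.00156754]), 'joint_torque': array([-1.28683245e-03, -7.13031864e+01, -5.70882154e+01, -2.05693118e-04,
        8.78064689e-03, -9.58272267e-05]), 'position': array([0.13204269, 0.55941262, 0.25566868]), 'eef_rot': array([-1.55908078e-04,  1.15648136e-01,  9.93290047e-01, -6.05149270e-04]), 'wrist_force': array([-0.3510083 , -0.22298681, -0.59139399]), 'moment': array([-0.03686482, -0.01466229, -0.03731244]), 'grasp_force': 0.0, 'opening': 0.9980456271790952}
top {'mtx': array([[376.89736502,   0.        , 320.87261232],
       [  0.        , 376.89736502, 199.36984224],
       [  0.        ,   0.        ,   1.        ]]), 'eye': array([0.4671521 , 0.01315559, 1.16643947]), 'rotation': array([ 0.03799303, -0.70371238,  0.70840981, -0.03874216])}
scene {'mtx': array([[416.01793127,   0.        , 314.0734976 ],
       [  0.        , 416.01793127, 198.64983658],
       [  0.        ,   0.        ,   1.        ]]), 'eye': array([1.46721013, 0.24626638, 0.68833832]), 'rotation': array([-0.28375647,  0.53117571,  0.70358101, -0.37723784])}
```

View pics/top0.png

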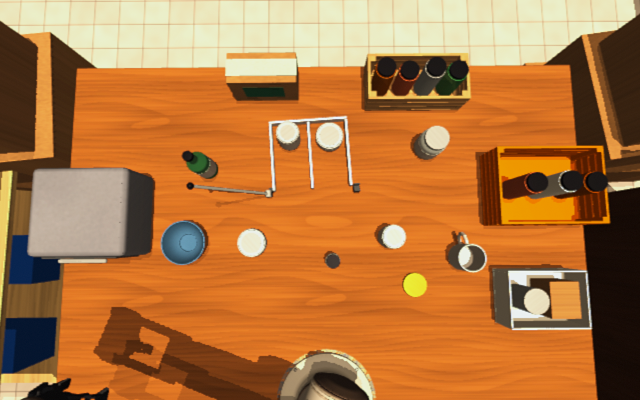

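View pics/scene0.png

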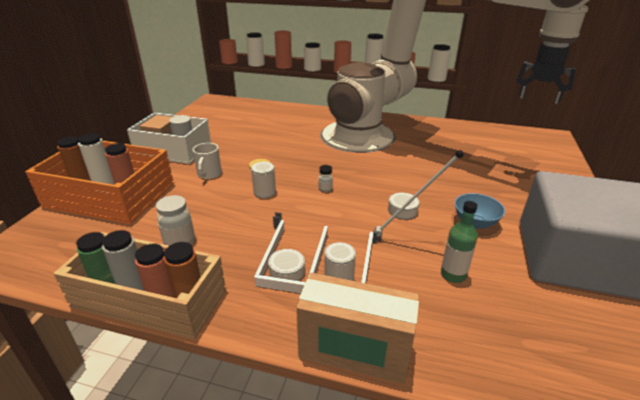

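The top view shows the flat tin at about (251,243) on the left and the tall tin at (392,236) on the right. In the rack (open front at row ~188), the tall tin is stored in the left run at (288,133) and the flat one in the right run at (329,136). The scene view agrees: both tins must cross over, and the rail leans left. The spice jar is at (332,260).

```bash
cat > h.py <<'E'
import numpy as np,cv2
from workcell import *
from scipy.spatial.transform import Rotation as R
def ray(ci,u,v):
    q=ci["rotation"]; M=R.from_quat([q[1],q[2],q[3],q[0]]).as_matrix()
    return np.array(ci["eye"]),M@np.linalg.inv(ci["mtx"])@np.array([u,v,1.])
def plane(ci,u,v,z):
    e,d=ray(ci,u,v); return e+d*(z-e[2])/d[2]
def tri(c1,p1,c2,p2):
    e1,d1=ray(c1,*p1);e2,d2=ray(c2,*p2)
    s=np.linalg.lstsq(np.c_[d1,-d2],e2-e1,rcond=None)[0]
    a,b=e1+d1*s[0],e2+d2*s[1]; return (a+b)/2,np.linalg.norm(a-b)
E
python3 - <<'E'
from h import *
np.set_printoptions(precision=4,suppress=True)
for n,box in(("top",(150,100,460,300)),("scene",(220,150,440,300))):
    im=cv2.imread(f"pics/{n}0.png"); hsv=cv2.cvtColor(im,cv2.COLOR_BGR2HSV); ci=camera_info(n)
    x0,y0,x1,y1=box
    for lab,m in(("white",(hsv[...,1]<75)&(hsv[...,2]>150)),("dark",hsv[...,2]<85)):
        mm=np.zeros(m.shape,np.uint8); mm[y0:y1,x0:x1]=m[y0:y1,x0:x1]
        k,l,st,c=cv2.connectedComponentsWithStats(mm)
        for i in range(1,k):
            if st[i,4]>12: print(n,lab,st[i],c[i],plane(ci,*c[i],0.03)[:2])
    cv2.imwrite(f"pics/{n}_crop.png",cv2.resize(im[y0:y1,x0:x1],None,fx=2.5 if n=="top" else 3.5,fy=2.5 if n=="top" else 3.5,interpolation=cv2.INTER_CUBIC))
E
```

```text
top white [ 269  116   84   75 1164] [301.8368 141.6203] [0.7706 0.0691]
top white [316 122  27  27 561] [328.9893 135.4189] [ 0.7897 -0.0149]
top white [425 126  24  27 469] [436.516  138.0746] [ 0.7791 -0.3469]
top white [195 185  76  12 131] [237.2901 189.9618] [0.6215 0.2655]
top white [382 225  24  23 439] [393.3599 236.205 ] [ 0.4784 -0.2053]
top white [237 229  29  28 623] [251.1701 242.4767] [0.4625 0.2212]
top white [458 252   2  11  15] [458.7333 256.8667] [ 0.4157 -0.3987]
top dark [365 100  60  10 249] [385.2731 103.7631] [ 0.8897 -0.1914]
top dark [426 100  22   1  22] [436.5 100. ] [ 0.9009 -0.3517]
top dark [401 103  13   2  15] [406.7333 103.4   ] [ 0.8905 -0.2584]
top dark [427 106  33   2  38] [444.6053 106.1316] [ 0.8809 -0.3762]
top dark [413 136  14  23 126] [418.5079 149.4683] [ 0.7435 -0.29  ]
top dark [279 142   7   7  19] [282.4211 145.    ] [0.7603 0.1289]
top dark [182 151  16  14 149] [189.8456 157.3221] [0.7235 0.4129]
top dark [194 155  24  23 142] [207.8028 167.2887] [0.6921 0.357 ]
top dark [150 177   4  74 185] [150.9135 207.1676] [0.5707 0.5259]
top 
[... 615 characters left out ...]
hite [405 197  14  13  90] [412.7333 203.8667] [0.4671 0.2469]
scene white [ 254  220  156   80 1646] [321.729  284.6956] [0.8376 0.0828]
scene white [310 226  18  47 186] [318.3817 249.4409] [0.7268 0.0446]
scene white [376 226   5   5  22] [378.0455 228.2727] [0.6046 0.1704]
scene white [361 232  12  51 205] [366.9512 257.6537] [0.724  0.1623]
scene white [325 243  31  20 490] [339.7449 252.3571] [0.7231 0.0965]
scene white [268 249  37  25 702] [285.9131 260.8519] [ 0.7865 -0.0175]
scene dark [320 165  12  10  98] [325.3265 169.6735] [ 0.3471 -0.0374]
scene dark [274 213   7  16  75] [276.68   219.5867] [ 0.6405 -0.0941]
scene dark [373 233   9  10  58] [376.3276 238.0345] [0.6454 0.1723]
```

View pics/top_crop.png

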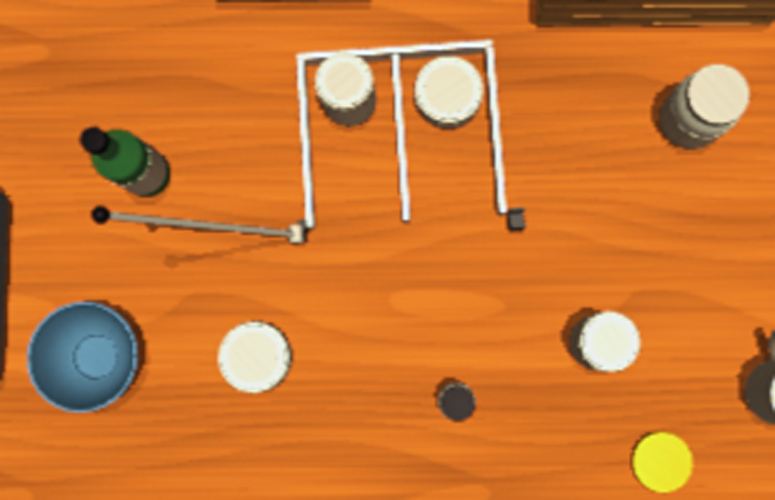

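View pics/scene_crop.png

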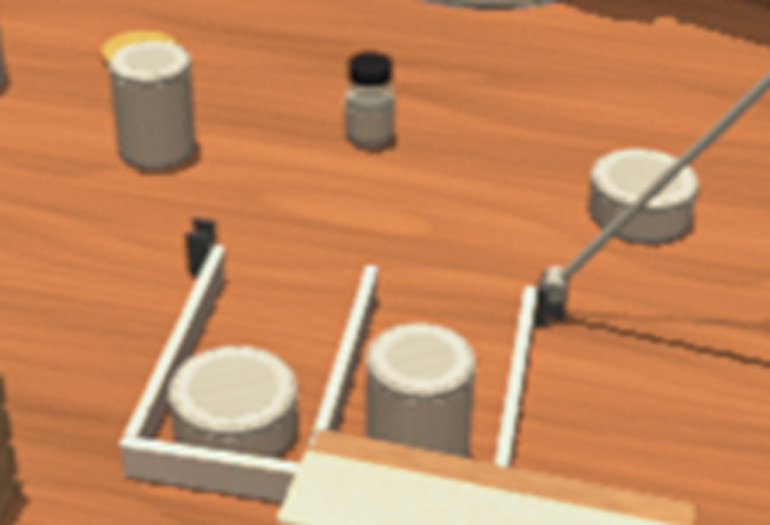

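The crops show the rack turned slightly. The divider front is at top (312,188) / scene (326,226), the hinge post at top (269,193) and the catch at top (357,188). Next I'll triangulate.

```bash
python3 - <<'E'
from h import *
np.set_printoptions(precision=4,suppress=True)
T,S=camera_info("top"),camera_info("scene")
tc=lambda x,y:(150+x/2.5-.3,100+y/2.5-.3); sc=lambda x,y:(220+x/3.5-.35,150+y/3.5-.35)
for n,a,b in(("tall",(393.4,236.2),(262.2,167)),("flat",(251.2,242.5),sc(643,178)),("div",tc(406,219),sc(372,268)),
  ("catch",tc(517,217),sc(203,226)),("hinge",tc(298,233),sc(555,280)),("st_flat",(329,135.4),sc(236,388)),("st_tall",tc(344,80),sc(420,358)),("spice",tc(456,400),sc(370,65)),
  ("ball",(189.8,185.5),(459.5,154))):
    print(n,*tri(T,a,S,b))
w=[plane(T,*tc(*p),.03)[:2] for p in((302,58),(309,227),(396,55),(406,219),(489,46),(502,211))]
for i in(0,2,4): d=w[i]-w[i+1]; print(w[i],w[i+1],np.hypot(*d),np.arctan2(d[1],d[0]))
d=w[0]-w[4];print("back",np.hypot(*d),np.arctan2(-d[0],d[1]))
E
```

```text
tall [ 0.4781 -0.1954  0.0863] 0.0016460175224225276
flat [0.4625 0.2203 0.0335] 0.0003896859561595624
div [0.6286 0.038  0.0267] 0.00015722310880099147
catch [ 0.6283 -0.0959  0.0388] 0.0009422610119976187
hinge [0.6115 0.1705 0.0307] 0.002586353837606529
st_flat [ 0.7885 -0.0143  0.0336] 0.0010498084522089243
st_tall [0.7856 0.1089 0.0865] 0.00010387863141084452
spice [ 0.4122 -0.0201  0.0734] 0.0014211427101803113
ball [0.6011 0.3283 0.2653] 0.0004414999521781585
[0.8306 0.1662] [0.6191 0.156 ] 0.21175525355289143 0.0479983127504027
[0.8337 0.0495] [0.6282 0.038 ] 0.20586740916994917 0.05615283383849451
[ 0.8445 -0.066 ] [ 0.6372 -0.079 ] 0.2076402225403994 0.0626618517328686
back 0.23261378495189905 0.05951531378816508
```

```bash
cat >> h.py <<'E'
def go(x,y,z,yawy=None,s=None):
    "dp, rot (tool axes) to reach world x,y,z with tool y axis at world yaw yawy (deg), tool down"
    s=s or sense(); q=s["eef_rot"]; M=R.from_quat([q[1],q[2],q[3],q[0]]).as_matrix()
    dp=M.T@(np.array([x,y,z])-s["position"]); rv=np.zeros(3)
    if yawy is not None:
        a=np.radians(yawy); Y=np.array([np.cos(a),np.sin(a),0]); Z=np.array([0,0,-1.])
        rv=R.from_matrix(M.T@np.c_[np.cross(Y,Z),Y,Z]).as_rotvec()
    print("dp",dp.round(4),"rot",rv.round(3))
def st():
    s=sense(); print("t",round(s["t"],2),"p",s["position"].round(4),"F",s["wrist_force"].round(1),"j",s["joint_positions"].round(2),"open",round(s["opening"],3),"g",round(s["grasp_force"],1))
E
python3 -c "
from h import *
go(.478,-.195,.20,93.4)"
```

```text
dp [-0.51   -0.6547  0.0564] rot [-0.001 -0.    -0.291]
```

```bash
R='{"dp":[-0.51,-0.655,0.0],"rot":[0,0,-0.29],"grip":-1}'; python3 -m creep '[{"dp":[-0.255,-0.327,0],"rot":[0,0,-0.29],"grip":-1},{"dp":[-0.255,-0.327,0],"rot":[0,0,-0.29],"grip":-1},{"dp":[-0.51,-0.655,0],"rot":[0,0,-0.29],"grip":-1},{"dp":[-0.51,-0.655,0],"rot":[0,0,-0.29],"grip":-1},{"dp":[-0.51,-0.655,0],"rot":[0,0,-0.29],"grip":-1},{"dp":[-0.51,-0.655,0],"rot":[0,0,-0.29],"grip":-1},{"dp":[-0.51,-0.655,0],"rot":[0,0,-0.29],"grip":-1},{"dp":[-0.51,-0.655,0],"rot":[0,0,-0.29],"grip":-1},{"dp":[-0.51,-0.655,0],"rot":[0,0,-0.29],"grip":-1},{"dp":[-0.51,-0.655,0],"rot":[0,0,-0.29],"grip":-1},{"dp":[-0.51,-0.655,0],"rot":[0,0,-0.29],"grip":-1},{"dp":[-0.51,-0.655,0],"rot":[0,0,-0.29],"grip":-1}]' 40; python3 -c "
from h import *
st(); go(.478,-.195,.20,93.4)"
```

```text
t: 1.6
position: [0.44, -0.1133, 0.2563]
eef_rot: [0.0, -0.029, 1.0, -0.0]
wrist_force: [1.0, 1.1, 0.4]
opening: 1.001
grasp_force: 0.0
t 1.6 p [ 0.44   -0.1133  0.2563] F [1.  1.1 0.4] j [-0.42 -0.1   1.7   0.    1.55 -2.05] open 1.001 g 0.0
dp [-0.0332 -0.0838  0.0563] rot [-0.     0.    -0.002]
```

```bash
python3 -m creep '[{"dp":[-0.033,-0.084,0.02],"rot":[0,0,0],"grip":-1},{"dp":[-0.033,-0.084,0.036],"rot":[0,0,0],"grip":-1},{"dp":[-0.033,-0.084,0.036],"rot":[0,0,0],"grip":-1},{"dp":[-0.033,-0.084,0.036],"rot":[0,0,0],"grip":-1}]'; python3 - <<'E'
from h import *
st(); ci=camera_info("wrist"); p,d=get_image("wrist"); cv2.imwrite("pics/w1.png",p[:,:,::-1])
print(ci["eye"],ci["mtx"][0,0])
hsv=cv2.cvtColor(p[:,:,::-1].copy(),cv2.COLOR_BGR2HSV)
m=((hsv[...,1]<75)&(hsv[...,2]>150)).astype(np.uint8)
cs,_=cv2.findContours(m,cv2.RETR_EXTERNAL,cv2.CHAIN_APPROX_NONE)
for c in cs:
    if cv2.contourArea(c)>800:
        (u,v),(a,b),t=cv2.fitEllipse(c); print((u,v,a,b),plane(ci,u,v,.088))
E
```

```text
t: 2.1
position: [0.4774, -0.1926, 0.2205]
eef_rot: [-0.0, -0.029, 1.0, 0.0]
wrist_force: [0.7, 0.7, 0.3]
opening: 0.999
grasp_force: 0.0
t 2.1 p [ 0.4774 -0.1926  0.2205] F [0.7 0.7 0.3] j [-0.53  0.04  1.63  0.    1.47 -2.16] open 0.999 g 0.0
[ 0.39495284 -0.19689459  0.33822519] 352.2569022165837
(289.2810363769531, 177.87400817871094, 20.505430221557617, 68.73768615722656) [ 0.4614089  -0.21351865  0.088     ]
```

View pics/w1.png

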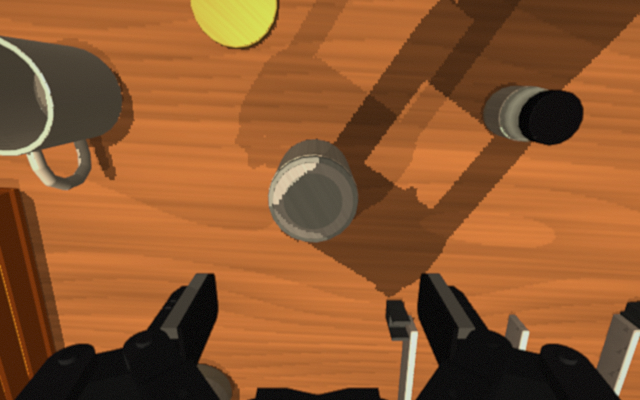

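The wrist view shows the tall tin's top circle centred at about (314,198) in shadow, with the spice jar cap at (552,117).

```bash
python3 - <<'E'
from h import *
ci=camera_info("wrist")
print(plane(ci,314,198.5,.088)); a=plane(ci,270,198,.088);b=plane(ci,358,198,.088);print(np.hypot(*(a-b)[:2]))
print("spice",plane(ci,552,117,.075))
e=tri(ci,(314,198.5),camera_info("top"),(393.4,236.2)); print(e)
go(.478,-.195,.071,93.4)
E
```

```text
[ 0.47656628 -0.19442116  0.088     ]
0.06580054094702219
spice [ 0.40827129 -0.02447895  0.075     ]
(array([ 0.47769986, -0.19461072,  0.08498645]), np.float64(0.0005214611680749385))
dp [-0.0003 -0.0026  0.15  ] rot [-0.     0.001 -0.001]
```

```bash
python3 -m creep '[{"dp":[0,-0.003,0.05],"rot":[0,0,0],"grip":-1},{"dp":[0,-0.003,0.1],"rot":[0,0,0],"grip":-1},{"dp":[0,-0.003,0.13],"rot":[0,0,0],"grip":-1},{"dp":[0,-0.003,0.15],"rot":[0,0,0],"grip":-1},{"dp":[0,-0.003,0.15],"rot":[0,0,0],"grip":-1},{"dp":[0,-0.003,0.15],"rot":[0,0,0],"grip":0.2},{"dp":[0,-0.003,0.15],"rot":[0,0,0],"grip":0.2},{"dp":[0,-0.003,0.15],"rot":[0,0,0],"grip":0.2},{"dp":[0,-0.003,0.15],"rot":[0,0,0],"grip":0.2},{"dp":[0,-0.003,0.15],"rot":[0,0,0],"grip":0.2}]' 40;  python3 -c "
from h import *
st(); go(.692,.101,.131,93.4)"
```

```text
t: 3.4
position: [0.4784, -0.1961, 0.072]
eef_rot: [0.001, -0.029, 1.0, -0.001]
wrist_force: [-2.3, 2.5, 7.6]
opening: 0.785
grasp_force: 44.9
t 3.4 p [ 0.4784 -0.1961  0.072 ] F [-2.3  2.5  7.6] j [-0.54  0.17  1.81  0.    1.16 -2.17] open 0.785 g 44.9
dp [-0.2307  0.2841 -0.0588] rot [-0.001  0.002 -0.001]
```

```bash
python3 -m creep '[{"dp":[0,0,-0.03],"rot":[0,0,0],"grip":0.2},{"dp":[0,0,-0.06],"rot":[0,0,0],"grip":0.2},{"dp":[-0.03,0.035,-0.06],"rot":[0,0,0],"grip":0.2},{"dp":[-0.06,0.075,-0.06],"rot":[0,0,0],"grip":0.2},{"dp":[-0.09,0.11,-0.06],"rot":[0,0,0],"grip":0.2},{"dp":[-0.12,0.15,-0.06],"rot":[0,0,0],"grip":0.2},{"dp":[-0.15,0.185,-0.06],"rot":[0,0,0],"grip":0.2},{"dp":[-0.18,0.22,-0.06],"rot":[0,0,0],"grip":0.2},{"dp":[-0.21,0.255,-0.06],"rot":[0,0,0],"grip":0.2},{"dp":[-0.231,0.284,-0.06],"rot":[0,0,0],"grip":0.2},{"dp":[-0.231,0.284,-0.06],"rot":[0,0,0],"grip":0.2},{"dp":[-0.231,0.284,-0.06],"rot":[0,0,0],"grip":0.2}]';  python3 - <<'E'
from h import *
st(); go(.692,.101,.073,93.4)
p,d=get_image("top"); cv2.imwrite("pics/top2.png",cv2.resize(p[90:300,150:460,::-1],None,fx=2.5,fy=2.5,interpolation=cv2.INTER_CUBIC))
E
```

```text
t: 4.9
position: [0.6916, 0.1008, 0.1306]
eef_rot: [-0.0, -0.029, 1.0, -0.0]
wrist_force: [-0.3, -0.4, -3.3]
opening: 0.785
grasp_force: 46.9
t 4.9 p [0.6916 0.1008 0.1306] F [-0.3 -0.4 -3.3] j [ 0.03  0.47  1.28 -0.    1.39 -1.59] open 0.785 g 46.9
dp [-0.0004  0.0002  0.0576] rot [-0.    -0.    -0.001]
```

```bash
python3 -m creep '[{"dp":[0,0,0.03],"rot":[0,0,0],"grip":0.2},{"dp":[0,0,0.05],"rot":[0,0,0],"grip":0.2},{"dp":[0,0,0.0575],"rot":[0,0,0],"grip":0.2},{"dp":[0,0,0.0575],"rot":[0,0,0],"grip":0.2},{"dp":[0,0,0.0575],"rot":[0,0,0],"grip":-1},{"dp":[0,0,0.0575],"rot":[0,0,0],"grip":-1},{"dp":[0,0,0.0575],"rot":[0,0,0],"grip":-1},{"dp":[0,0,0.03],"rot":[0,0,0],"grip":-1},{"dp":[0,0,-0.03],"rot":[0,0,0],"grip":-1},{"dp":[0,0,-0.09],"rot":[0,0,0],"grip":-1},{"dp":[0,0,-0.09],"rot":[0,0,0],"grip":-1}]';  python3 - <<'E'
from h import *
st()
# behind flat tin: push heading from flat tin to lane start
c=np.array([.4625,.2203]); L=np.array([.555,-.027]); h=(L-c)/np.hypot(*(L-c)); print(h,np.degrees(np.arctan2(h[1],h[0])),np.hypot(*(L-c)))
print("behind", c-h*.075)
b=c-h*.075; go(*b,.22,np.degrees(np.arctan2(h[1],h[0]))+90)
E
```

```text
t: 6.32
position: [0.6932, 0.1011, 0.2264]
eef_rot: [0.004, -0.029, 1.0, -0.0]
wrist_force: [0.2, 0.3, -1.3]
opening: 0.996
grasp_force: 0.0
t 6.33 p [0.6932 0.1011 0.2264] F [ 0.2  0.3 -1.3] j [ 0.03  0.42  1.16 -0.    1.56 -1.59] open 0.996 g 0.0
[ 0.35033471 -0.93662457] -69.49221133227346 0.2640332176071791
behind [0.4362249  0.29054684]
dp [0.2456 0.2041 0.0043] rot [0.005 0.008 1.271]
```

```bash
python3 -m creep '[{"dp":[0.06,0,0],"rot":[0,0,0],"grip":0},{"dp":[0.12,0,0],"rot":[0,0,0.15],"grip":0},{"dp":[0.18,0.03,0],"rot":[0,0,0.3],"grip":0},{"dp":[0.22,0.07,0],"rot":[0,0,0.45],"grip":0},{"dp":[0.245,0.11,0],"rot":[0,0,0.6],"grip":0},{"dp":[0.246,0.16,0],"rot":[0,0,0.75],"grip":0},{"dp":[0.246,0.204,0],"rot":[0,0,0.9],"grip":0},{"dp":[0.246,0.204,0],"rot":[0,0,1.05],"grip":0},{"dp":[0.246,0.204,0],"rot":[0,0,1.2],"grip":0},{"dp":[0.246,0.204,0],"rot":[0,0,1.271],"grip":0},{"dp":[0.246,0.204,0],"rot":[0,0,1.271],"grip":0}]';  python3 - <<'E'
from h import *
st(); go(.4362,.2905,.045,20.5)
p,d=get_image("top"); cv2.imwrite("pics/top3.png",cv2.resize(p[90:300,150:460,::-1],None,fx=2.5,fy=2.5,interpolation=cv2.INTER_CUBIC))
E
```

```text
t: 7.7
position: [0.4342, 0.2903, 0.2199]
eef_rot: [-0.0, 0.57, 0.822, -0.0]
wrist_force: [-1.3, 0.4, 0.7]
opening: 0.5
grasp_force: 0.0
t 7.7 p [0.4342 0.2903 0.2199] F [-1.3  0.4  0.7] j [ 0.44  0.06  1.61 -0.    1.47  0.08] open 0.5 g 0.0
dp [-0.0005  0.0021  0.1749] rot [-0.001  0.     0.001]
```

View pics/top3.png

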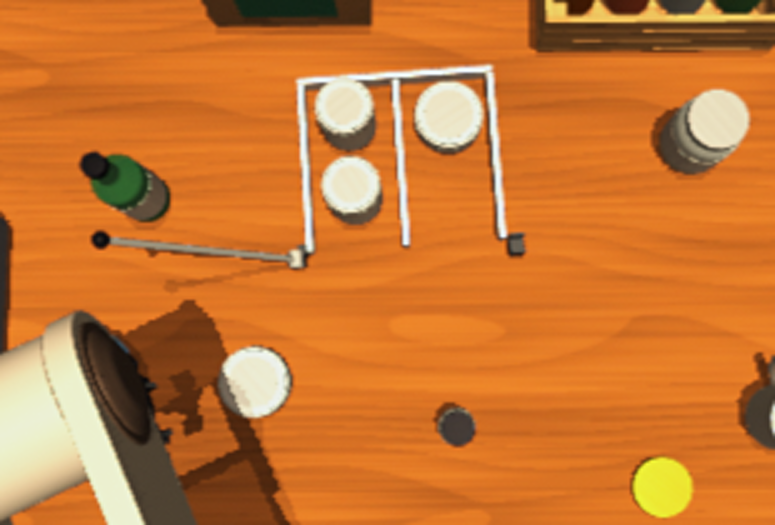

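The tall tin stands upright in the left run, in front of the stored one (crop (351,185)). The flat tin at (255,382) is untouched. Now I'll lower behind the flat tin and start pushing.

```bash
python3 -m creep '[{"dp":[0,0.002,0.06],"rot":[0,0,0],"grip":0},{"dp":[0,0.002,0.12],"rot":[0,0,0],"grip":0},{"dp":[0,0.002,0.16],"rot":[0,0,0],"grip":0},{"dp":[0,0.002,0.18],"rot":[0,0,0],"grip":0},{"dp":[0,0.002,0.18],"rot":[0,0,0],"grip":0},{"dp":[-0.015,0.002,0.18],"rot":[0,0,0],"grip":0},{"dp":[-0.03,0.002,0.18],"rot":[0,0,0],"grip":0},{"dp":[-0.045,0.002,0.18],"rot":[0,0,0],"grip":0},{"dp":[-0.06,0.002,0.18],"rot":[0,0,0],"grip":0},{"dp":[-0.075,0.002,0.18],"rot":[0,0,0],"grip":0},{"dp":[-0.09,0.002,0.18],"rot":[0,0,0],"grip":0},{"dp":[-0.1,0.002,0.18],"rot":[0,0,0],"grip":0}]';  cat >> h.py <<'E'
def flat(n):
    "flat tin as largest white-ish disc of the wrist view not in the rack; picture kept"
    ci=camera_info("top"); p,d=get_image("top"); cv2.imwrite(f"pics/{n}.png",cv2.resize(p[90:300,150:460,::-1],None,fx=2.5,fy=2.5,interpolation=cv2.INTER_CUBIC))
    hsv=cv2.cvtColor(np.ascontiguousarray(p[:,:,::-1]),cv2.COLOR_BGR2HSV)
    m=((hsv[...,1]<80)&(hsv[...,2]>70)).astype(np.uint8); k,l,s,c=cv2.connectedComponentsWithStats(m)
    for i in range(1,k):
        if 200<s[i,4]<900 and 190<c[i][0]<370 and 110<c[i][1]<270: print(s[i],c[i].round(1),plane(ci,*c[i],.036)[:2].round(4))
E
python3 -c "
from h import *
st(); flat('top4')"
```

```text
t: 9.25
position: [0.4716, 0.1964, 0.0403]
eef_rot: [0.0, 0.57, 0.822, -0.0]
wrist_force: [-1.1, 2.1, 1.2]
opening: 0.501
grasp_force: 0.8
t 9.25 p [0.4716 0.1964 0.0403] F [-1.1  2.1  1.2] j [ 0.24  0.2   1.85 -0.    1.1  -0.11] open 0.501 g 0.8
[316 122  27  28 581] [329.  135.8] [ 0.7866 -0.0146]
[279 153  23  23 428] [290. 164.] [0.6995 0.105 ]
[272 221  17  27 300] [280.1 233.2] [0.4896 0.1341]
```

```bash
python3 -m creep '[{"dp":[-0.018,0,0],"rot":[0,0,0],"grip":0},{"dp":[-0.036,0,0],"rot":[0,0,0],"grip":0},{"dp":[-0.054,0,0],"rot":[0,0,0],"grip":0},{"dp":[-0.072,0,0],"rot":[0,0,0],"grip":0},{"dp":[-0.09,0,0],"rot":[0,0,0],"grip":0},{"dp":[-0.108,0,0],"rot":[0,0,0],"grip":0},{"dp":[-0.126,0,0],"rot":[0,0,0],"grip":0},{"dp":[-0.144,0,0],"rot":[0,0,0],"grip":0},{"dp":[-0.162,0,0],"rot":[0,0,0],"grip":0},{"dp":[-0.176,0,0],"rot":[0,0,0],"grip":0},{"dp":[-0.186,0,0],"rot":[0,0,0],"grip":0},{"dp":[-0.19,0,0],"rot":[0,0,0],"grip":0}]'; python3 -c "
from h import *
st(); flat('top5')"
```

```text
t: 10.8
position: [0.538, 0.0189, 0.0403]
eef_rot: [-0.0, 0.57, 0.822, -0.0]
wrist_force: [0.2, 1.3, 0.1]
opening: 0.499
grasp_force: 0.4
t 10.8 p [0.538  0.0189 0.0403] F [0.2 1.3 0.1] j [-0.11  0.25  1.78 -0.    1.11 -0.47] open 0.499 g 0.4
[316 122  27  28 581] [328.9 135.8] [ 0.7868 -0.0146]
[279 153  23  23 428] [290. 164.] [0.6995 0.105 ]
```

View pics/top5.png

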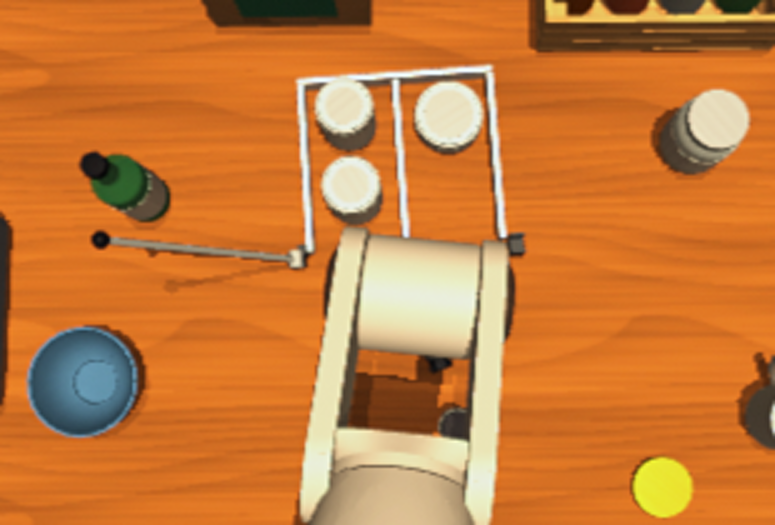

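The arm hides the tin, so I'll back off, rise above the lane start and look with the wrist camera.

```bash
python3 - <<'E'
from h import *
go(.479,-.031,.2,93.4)
E
python3 -m creep '[{"dp":[0.03,0,0],"rot":[0,0,0],"grip":0},{"dp":[0.04,0,-0.05],"rot":[0,0,0],"grip":0},{"dp":[0.04,0,-0.11],"rot":[0,0,0],"grip":0},{"dp":[0.04,0,-0.16],"rot":[0,0,0],"grip":0}]'
python3 - <<'E'
from h import *
st();go(.479,-.031,.2,93.4)
E
```

```text
dp [-0.026  -0.0728 -0.1597] rot [-0.     0.    -1.272]
t: 11.35
position: [0.5236, 0.0574, 0.2027]
eef_rot: [0.001, 0.57, 0.822, 0.0]
wrist_force: [1.2, -0.4, -0.3]
opening: 0.502
grasp_force: 0.0
t 11.35 p [0.5236 0.0574 0.2027] F [ 1.2 -0.4 -0.3] j [-0.04  0.07  1.63 -0.    1.44 -0.4 ] open 0.502 g 0.0
dp [-0.0671 -0.0729  0.0027] rot [ 1.000e-03  1.000e-03 -1.271e+00]
```

```bash
python3 -m creep '[{"dp":[-0.02,-0.02,0],"rot":[0,0,-0.18],"grip":0},{"dp":[-0.04,-0.04,0],"rot":[0,0,-0.36],"grip":0},{"dp":[-0.067,-0.073,0],"rot":[0,0,-0.54],"grip":0},{"dp":[-0.067,-0.073,0],"rot":[0,0,-0.72],"grip":0},{"dp":[-0.067,-0.073,0],"rot":[0,0,-0.9],"grip":0},{"dp":[-0.067,-0.073,0],"rot":[0,0,-1.08],"grip":0},{"dp":[-0.067,-0.073,0],"rot":[0,0,-1.271],"grip":0},{"dp":[-0.067,-0.073,0],"rot":[0,0,-1.271],"grip":0},{"dp":[-0.067,-0.073,0],"rot":[0,0,-1.271],"grip":0}]'
python3 - <<'E'
from h import *
st(); ci=camera_info("wrist"); p,d=get_image("wrist"); cv2.imwrite("pics/w6.png",p[:,:,::-1])
E
```

```text
t: 12.48
position: [0.4789, -0.0313, 0.2003]
eef_rot: [-0.0, -0.027, 1.0, -0.0]
wrist_force: [-0.1, 0.8, 0.5]
opening: 0.498
grasp_force: 0.0
t 12.47 p [ 0.4789 -0.0313  0.2003] F [-0.1  0.8  0.5] j [-0.23 -0.02  1.73 -0.    1.43 -1.85] open 0.498 g 0.0
```

View pics/w6.png

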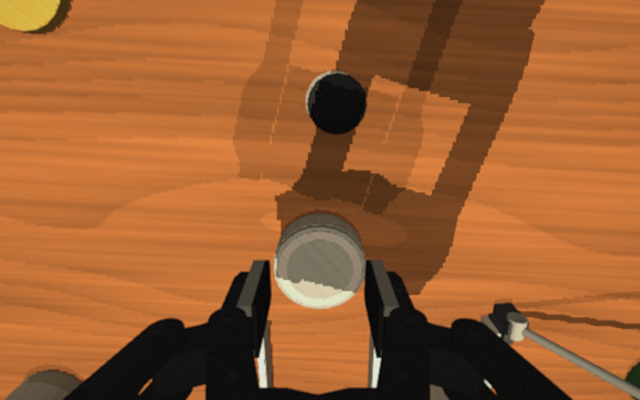

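The wrist view shows the flat tin's top at about (320,264), well clear of the spice jar (336,102). The right run's walls appear on either side at (265,350) and (375,350).

```bash
python3 - <<'E'
from h import *
ci=camera_info("wrist")
for u,v in((320,264),(275,264),(365,264)): print(plane(ci,u,v,.036))
c=plane(ci,320,264,.036)[:2]; o=np.array([.628,.038]);t=.059; X=np.array([np.cos(t),np.sin(t)]);Y=np.array([-X[1],X[0]])
print("rack",(c-o)@X,(c-o)@Y); T=o+.06*X-.059*Y; d=T-c; L=np.hypot(*d); h=d/L; print(L,np.degrees(np.arctan2(h[1],h[0])))
b=c-h*.075; print(b); go(*b,.05,np.degrees(np.arctan2(h[1],h[0]))+90)
E
```

```text
[ 0.54959992 -0.02454809  0.036     ]
[ 0.55178947 -0.0649232   0.036     ]
[0.54741038 0.01582669 0.036     ]
rack -0.08195186470051549 -0.0578163354754911
0.14195679960347105 2.902701650013149
[ 0.47469614 -0.02834609]
dp [0.0041 0.0032 0.1504] rot [-0.     0.     0.004]
```

```bash
python3 -m creep '[{"dp":[0.004,0.003,0.05],"rot":[0,0,0],"grip":0},{"dp":[0.004,0.003,0.1],"rot":[0,0,0],"grip":0},{"dp":[0.004,0.003,0.14],"rot":[0,0,0],"grip":0},{"dp":[0.004,0.003,0.158],"rot":[0,0,0],"grip":0},{"dp":[0.004,0.003,0.158],"rot":[0,0,0],"grip":0},{"dp":[-0.011,0.003,0.158],"rot":[0,0,0],"grip":0},{"dp":[-0.026,0.003,0.158],"rot":[0,0,0],"grip":0},{"dp":[-0.041,0.003,0.158],"rot":[0,0,0],"grip":0},{"dp":[-0.056,0.003,0.158],"rot":[0,0,0],"grip":0},{"dp":[-0.071,0.003,0.158],"rot":[0,0,0],"grip":0},{"dp":[-0.086,0.003,0.158],"rot":[0,0,0],"grip":0}]'
python3 -m creep '[{"dp":[-0.015,0,0],"rot":[0,0,0],"grip":0},{"dp":[-0.03,0,0],"rot":[0,0,0],"grip":0},{"dp":[-0.045,0,0],"rot":[0,0,0],"grip":0},{"dp":[-0.058,0,0],"rot":[0,0,0],"grip":0},{"dp":[-0.068,0,0],"rot":[0,0,0],"grip":0},{"dp":[-0.076,0,0],"rot":[0,0,0],"grip":0},{"dp":[-0.08,0,0],"rot":[0,0,0],"grip":0},{"dp":[-0.08,0,0],"rot":[0,0,0],"grip":0}]'
python3 -c "
from h import *
st()"
```

```text
t: 13.9
position: [0.5656, -0.0234, 0.0423]
eef_rot: [-0.0, -0.029, 1.0, -0.0]
wrist_force: [-1.6, 0.0, 1.6]
opening: 0.499
grasp_force: 0.9
t: 14.9
position: [0.6446, -0.0188, 0.0422]
eef_rot: [-0.0, -0.029, 1.0, -0.0]
wrist_force: [0.2, 0.6, 0.1]
opening: 0.501
grasp_force: 0.0
t 14.9 p [ 0.6446 -0.0188  0.0422] F [0.2 0.6 0.1] j [-0.15  0.44  1.51 -0.    1.19 -1.78] open 0.501 g 0.0
```

```bash
python3 -m creep '[{"dp":[0.03,0,0],"rot":[0,0,0],"grip":0},{"dp":[0.06,0,-0.03],"rot":[0,0,0],"grip":0},{"dp":[0.1,0,-0.08],"rot":[0,0,0],"grip":0},{"dp":[0.15,0.03,-0.13],"rot":[0,0,0],"grip":1},{"dp":[0.19,0.08,-0.18],"rot":[0,0,0],"grip":1},{"dp":[0.19,0.14,-0.23],"rot":[0,0,0],"grip":1},{"dp":[0.19,0.2,-0.25],"rot":[0,0,0],"grip":1},{"dp":[0.19,0.26,-0.25],"rot":[0,0,0],"grip":1},{"dp":[0.19,0.32,-0.25],"rot":[0,0,0],"grip":1},{"dp":[0.19,0.39,-0.25],"rot":[0,0,0],"grip":1},{"dp":[0.19,0.39,-0.25],"rot":[0,0,0],"grip":1}]'
python3 - <<'E'
from h import *
st(); flat("top7"); go(.600,.382,.27,93.4)
E
```

```text
t: 16.27
position: [0.4312, 0.3618, 0.2924]
eef_rot: [0.0, -0.03, 1.0, 0.0]
wrist_force: [0.2, 0.2, 0.5]
opening: -0.0
grasp_force: 0.0
t 16.27 p [0.4312 0.3618 0.2924] F [0.2 0.2 0.5] j [ 0.56  0.12  1.4   0.    1.62 -1.07] open -0.0 g 0.0
[316 122  27  28 585] [329.  135.8] [ 0.7866 -0.0146]
[279 153  23  23 429] [290. 164.] [0.6996 0.105 ]
[316 154  27  27 589] [329.3 166.8] [ 0.6901 -0.0148]
dp [-0.17    0.0065  0.0219] rot [ 0.002 -0.     0.002]
```

View pics/top7.png

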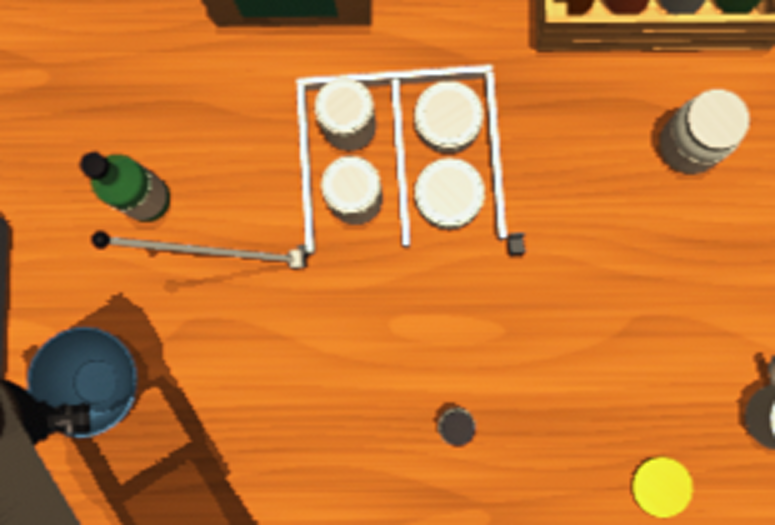

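Both loose tins stand in their own runs, well behind the front (flat at crop (449,193), tall at (351,185)). The rail's ball is at (100,239). Moving to the outer side of the ball.

```bash
python3 -m creep '[{"dp":[0,0.03,0],"rot":[0,0,0],"grip":1},{"dp":[-0.06,0.03,0],"rot":[0,0,0],"grip":1},{"dp":[-0.12,0.015,0],"rot":[0,0,0],"grip":1},{"dp":[-0.17,0.007,0.01],"rot":[0,0,0],"grip":1},{"dp":[-0.17,0.007,0.022],"rot":[0,0,0],"grip":1},{"dp":[-0.17,0.007,0.022],"rot":[0,0,0],"grip":1}]'
python3 - <<'E'
from h import *
st(); go(.600,.382,.27,93.4); go(.6155,.106,.31,93.4)
E
```

```text
t: 17.08
position: [0.6009, 0.3761, 0.269]
eef_rot: [-0.001, -0.029, 1.0, -0.0]
wrist_force: [-0.4, 0.4, 0.5]
opening: -0.001
grasp_force: 0.0
t 17.07 p [0.6009 0.3761 0.269 ] F [-0.4  0.4  0.5] j [ 0.45  0.44  1.05  0.    1.66 -1.18] open -0.001 g 0.0
dp [ 0.0005  0.006  -0.001 ] rot [-0.001 -0.002 -0.001]
dp [ 0.0011 -0.2705 -0.0407] rot [-0.001 -0.002 -0.001]
```

```bash
python3 -m creep '[{"dp":[0.001,-0.02,0],"rot":[0,0,0],"grip":1},{"dp":[0.001,-0.04,-0.01],"rot":[0,0,0],"grip":1},{"dp":[0.001,-0.06,-0.02],"rot":[0,0,0],"grip":1},{"dp":[0.001,-0.08,-0.03],"rot":[0,0,0],"grip":1},{"dp":[0.001,-0.105,-0.037],"rot":[0,0,0],"grip":1},{"dp":[0.001,-0.13,-0.043],"rot":[0,0,0],"grip":1},{"dp":[0.001,-0.155,-0.047],"rot":[0,0,0],"grip":1},{"dp":[0.001,-0.18,-0.049],"rot":[0,0,0],"grip":1},{"dp":[0.001,-0.205,-0.048],"rot":[0,0,0],"grip":1},{"dp":[0.001,-0.23,-0.045],"rot":[0,0,0],"grip":1},{"dp":[0.001,-0.255,-0.04],"rot":[0,0,0],"grip":1},{"dp":[0.001,-0.275,-0.035],"rot":[0,0,0],"grip":1}]'
python3 - <<'E'
from h import *
st(); p,d=get_image("scene"); cv2.imwrite("pics/s8.png",p[:,:,::-1])
E
```

```text
t: 18.58
position: [0.6164, 0.0998, 0.3051]
eef_rot: [-0.0, -0.029, 1.0, -0.0]
wrist_force: [0.4, 0.1, 0.1]
opening: 0.002
grasp_force: 0.0
t 18.57 p [0.6164 0.0998 0.3051] F [0.4 0.1 0.1] j [ 0.04  0.24  1.23 -0.    1.67 -1.59] open 0.002 g 0.0
```

View pics/s8.png

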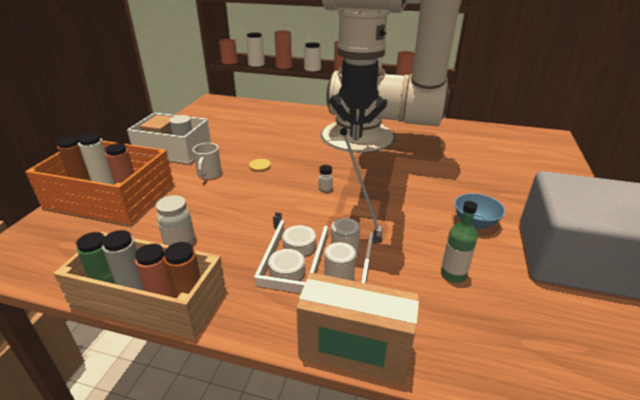

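The rail is now past upright, leaning inward (ball at (344,131)) and sinking. I'll back away to the robot's side and wait.

```bash
W='x'; python3 -m creep '[{"dp":[0,0.03,0],"rot":[0,0,0],"grip":1},{"dp":[0.05,0.03,0],"rot":[0,0,0],"grip":1},{"dp":[0.11,0.03,0],"rot":[0,0,0],"grip":1},{"dp":[0.17,0.08,0],"rot":[0,0,0],"grip":1},{"dp":[0.2,0.14,0],"rot":[0,0,0],"grip":1},{"dp":[0.2,0.2,0],"rot":[0,0,0],"grip":1},{"dp":[0.2,0.26,0],"rot":[0,0,0],"grip":1},{"dp":[0.2,0.32,0],"rot":[0,0,0],"grip":1},{"dp":[0.2,0.32,0],"rot":[0,0,0],"grip":1},{"dp":[0.2,0.32,0],"rot":[0,0,0],"grip":1},{"dp":[0.2,0.32,0],"rot":[0,0,0],"grip":1},{"dp":[0.2,0.32,0],"rot":[0,0,0],"grip":1}]'
python3 -m creep '[{"dp":[0,0,0],"rot":[0,0,0],"grip":1},{"dp":[0,0,0],"rot":[0,0,0],"grip":1},{"dp":[0,0,0],"rot":[0,0,0],"grip":1},{"dp":[0,0,0],"rot":[0,0,0],"grip":1},{"dp":[0,0,0],"rot":[0,0,0],"grip":1},{"dp":[0,0,0],"rot":[0,0,0],"grip":1},{"dp":[0,0,0],"rot":[0,0,0],"grip":1},{"dp":[0,0,0],"rot":[0,0,0],"grip":1},{"dp":[0,0,0],"rot":[0,0,0],"grip":1},{"dp":[0,0,0],"rot":[0,0,0],"grip":1},{"dp":[0,0,0],"rot":[0,0,0],"grip":1},{"dp":[0,0,0],"rot":[0,0,0],"grip":1}]' >/dev/null
python3 - <<'E'
from h import *
st(); flat("top9"); p,d=get_image("scene"); s=cv2.resize(p[150:300,220:440,::-1],None,fx=2.4,fy=2.4); t=cv2.imread("pics/top9.png")[100:340,250:580]
cv2.imwrite("pics/f.png",np.vstack([np.pad(s,((0,0),(0,max(0,t.shape[1]-s.shape[1])),(0,0))),np.pad(t,((0,0),(0,s.shape[1]-t.shape[1]),(0,0)))])[:600])
E
```

```text
t: 20.12
position: [0.3986, 0.4085, 0.3057]
eef_rot: [0.0, -0.028, 1.0, 0.0]
wrist_force: [-0.5, 0.0, -0.3]
opening: 0.002
grasp_force: 0.0
t 21.62 p [0.3982 0.4096 0.3053] F [ 0.1 -0.2  0.1] j [ 0.66  0.13  1.36 -0.    1.65 -0.96] open 0.003 g 0.0
[316 122  27  28 583] [328.9 135.8] [ 0.7866 -0.0146]
[279 153  23  23 428] [290.  163.9] [0.6996 0.1049]
[316 154  27  27 589] [329.3 166.8] [ 0.6901 -0.0148]
```

View pics/f.png

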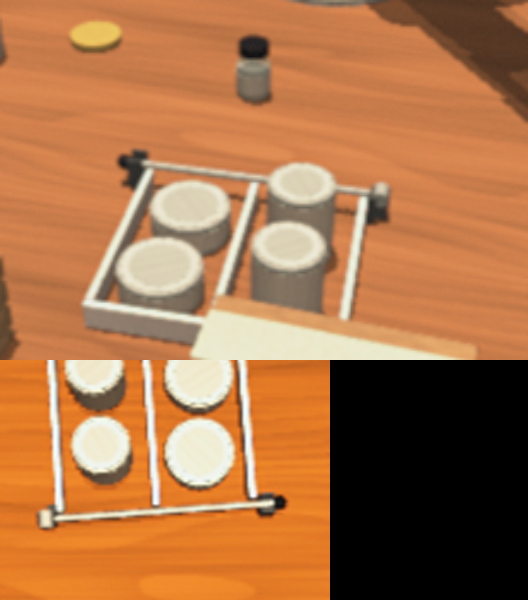

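The rail rests level in its catch, with the ball at the catch at (128,162) in the scene view and (280,502) in the top view. All four tins are upright in their runs behind it, and nothing else has moved.

```bash
python3 -c "
from workcell import *
print(close_job())"
```

```text
the job is handed in; nothing more can be done
None
```

The job is handed in: the tall tin is in the left run and the flat tin in the right, both upright behind the front edge, with the rail down in its catch and no bystander visibly moved, after about 22 s of the 72 s allowed.

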